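# Stack the sample tray on its dock and latch it

### The job

Pick up the empty sample tray by its handle and set it on the dock so that its four corner lugs drop fully home in the dock's sockets and it sits flat. The socket frame may stand several millimetres off its usual place, so feel for the sockets and do it gently, without banging or forcing the tray against the dock. Then swing the latch over the tray's near rim, let go, and leave the bottle, dish and vial where they stand.

Things in the scene. Friction and masses are not known exactly. Their poses are not given: they have to be found in the camera images.
- tray_grip (a point): Centre of the handle bar of the loose off-white sample tray: the grasp place, 64 mm above the foot of its lugs. Axes: x across the handle, y along it, z up. Bar 14 wide (x), 98 long (y), 12 mm high, on two 10 mm posts at y = +-44; free below the bar for 43 mm. Tray: open box 110 (x) x 150 (y) mm, 0.3 to 0.46 kg, same when turned half round; starts standing on the bench.
- tray_foot (a point): Middle of the tray at the level of its lug feet, 64 mm straight below tray_grip. Four round lugs under the floor, 13 mm in diameter, 12 mm long, feet chamfered 1 mm, at x = +-43, y = +-63. Rim 42 mm above this point, walls 3 mm thick.
- dock: Fixed dock, an aluminium plate 196 (x) x 206 (y) x 6 mm; origin on the bench under the nominal middle of the grey socket frame on it; x away from the robot (give or take its yaw), y left, z up. tray_grip is 90 mm above the bench with the lugs standing on the frame's deck, 78 mm fully home. More than 25 N between tray and dock counts as banging.
- deck_nominal (a point): Nominal middle of the socket frame's flat deck (from 72 mm before to 62 mm past the middle in x, 184 mm in y), 26 mm above the bench; the frame's TRUE middle is up to 8 mm off it in x and in y, unreported, not turned; about 80 N would shift it. Four round sockets, 15.4 mm wide, 14 mm deep, mouths chamfered 1 mm, at x = +-43, y = +-63 from the true middle.
- fence_nominal (a point): Nominal middle of the inner face of the upright fence on the frame's far (+x) side, 110 mm long (y), 5 thick, top 52 mm above the bench. It shifts with the frame: inner face 56.5 mm from the true middle, so 1.5 mm clear of the wall of a tray whose lugs are centred on the sockets.
- latch (a joint): Latch on a post at the dock's near side, rad: 0 = open, arm along the dock's +y, clear of the tray; turns clockwise from above to 1.6 = closed, arm along +x over the tray's near rim. About 1.5 N at the pin moves it; it stays where left. Arm 12 mm wide, ends 50 mm from the pivot, 58.5 to 65 mm above the bench: 2.5 mm over the rim of a tray fully home; a tray not down blocks it.
- latch_pin (a point): Middle of the upright black pin on the latch arm by which it is pushed or pinched: 10 mm in diameter, 36 mm from the pivot, 65 to 90 mm above the bench, this point 77.5 mm.
- latch_pivot (a point): Axis of the latch, fixed to the dock 90 mm to the -x side of its origin, 58.5 mm above the bench.
- brown_bottle: Bystander: brown bottle, 33 mm in diameter, 68 mm high; origin at its foot. Leave alone.
- petri_dish: Bystander: flat round dish, 60 mm in diameter, 15 mm high; origin at its foot. Leave alone.
- sample_vial: Bystander: capped sample vial, 20 mm in diameter, 48 mm high; origin at its foot. Leave alone.

How it is judged:
By the outcome, as a careful person would: the job done as asked, in the order asked, and still so for the second after the job is handed in, with the robot touching nothing.
It also fails if it takes over 72 s, if anything falls off the work surface, if the arm or the gripper's body presses on something with over 40 N, if the wrist force passes 120 N, or if a joint passes its speed limit or range.

### The arm

A 6-joint arm with a two-finger parallel gripper is mounted at the origin on the work surface; the furniture and walls round the work are solid. World frame = base frame: x ahead of the robot, y to its left, z up, the work surface at z = 0. Lengths are in mm, angles in rad, forces in N, time in s.
With the tool pointing down it reaches from about 300 to 775 mm from the base axis. Payload 14.6 kg.
Tool frame: the origin (TCP) lies at the centre of the arm's flange, where the gripper is bolted on; the fingertips stand 199 mm ahead of it and the grasp point (between the pads) lies 180 mm ahead of it; z points along the fingers, y is the line along which they close (so a half turn about z gives the same grasp; the last joint's range is limited). The gripper opens to 94 mm and grips with 3 to 60 N. Pads are 16 mm wide; open, the fingers measure 119 mm over their backs; the gripper's body (75 mm by 177 mm) begins 78 mm behind the grasp point.
Start: joints at [-1.402, 0.3, 1.521, -0, 1.321, -0.067], TCP at [128.485, -534.773, 404.646] pointing down, gripper open.
Joint ranges: [-3.03, 3.03], [-0.79, 2.21], [0.23, 2.52], [-1.04, 4.18], [0, 3.07], [-2.55, 2.55]. Speed limits (rad/s): [2.22, 2.22, 2.57, 3.14, 3.14, 3.14].

### API

Orientations are given as [roll, pitch, yaw] about the fixed x, y, z axes, in that order (R = Rz(yaw) Ry(pitch) Rx(roll)).
In Python, from cell import manip, optics, workorder gives the robot as it stands.
- The arm moves only by the tool step_arm, never from a script. Its argument "increments" is a list that holds one entry, the list of rows, each a list of 7 numbers: the turn, a rotation vector about the tool's x, y, z as a fraction of full scale, then the shift along the tool's x, y, z as a fraction of full scale, then the closure, from -1 (fully open) to 1 (shut). In form: [[[wx, wy, wz, tx, ty, tz, fingers], ...]]. A call has 1 to 5 rows; each row shifts and turns the commanded pose from where the row before left it, along the tool's axes as they then stand; what a row does not reach is not made up. Full scale, the value 1, is 40 mm for a shift and 45 degrees for a turn. A row lasts 1/10 s, in which the tool goes at most 50 mm and 8.59 degrees, less where a joint would pass 70% of its speed; a pose out of reach is approached as far as the arm can. A call with a number of a shift or a turn outside -1 to 1 is refused whole. A call with a gripper value outside its range is refused whole. The fingers move at their own pace and stop on an object; "newtons" is the grip in N (left out, the last holds). Time passes only in rows, so rows that do not move let the fingers close. It gives the time, the measured TCP pose, the force, the opening and the grip force at its end, in the units of the state.
- manip.read_state(): the state, without advancing time (a new reading comes with each control period).
- optics.camera(name): name is "scene" or "top" or "wrist"; returns a dict with "frame" (480x640x3 uint8, red, green, blue), "range_z" (480x640 float32, mm along the optical axis (not along the pixel's ray), 0 where there is no reading), "mtx" (3x3 intrinsics, pixels), "distortion" ([k1, k2, p1, p2, k3] as OpenCV has them; the pictures are not rectified), "cam_to_world" (4x4, takes a point from camera to world coordinates). Camera axes: x right, y down, z forward; pixel columns grow to the right and rows downward; lengths in mm; the calibration is good to about 2 mm. A picture is of the moment at which its call begins.
- workorder.sign_off(): hands the job in; it is judged then, once.
The state is a dict: "clock": time; "joints": joint angles; "qd": joint speeds; "effort": joint torques, N m; "eef_pos": TCP position; "eef_rot": TCP orientation; "wrist_force": force on the tool from outside, world axes, zero at the start; "moment": the same for the moment, N m; "finger_gap": finger opening in mm; "finger_force": force on a finger pad.
Only numpy, scipy, OpenCV 4.12 (cv2) and the standard library are available. Lean on these libraries where they do the work, as an engineer would, in place of code of your own. Each camera call takes 0.05 s, during which the arm holds its last target. There are 200 camera calls.

## Working session

There is one attempt and no reset: what is moved stays moved. The work goes in short steps, Python scripts to look and compute and a tool call to move; the robot and the scene stay as the last step left them, time stands still between calls to the robot, and variables do not carry over. Pictures are saved under pics/ and viewed, at most 10 in all, crops included, and the job is handed in when it is done.

Besides the shell and the picture viewer there is one more tool, called by a JSON object that holds its "method" and its "body". step_arm: Moves the arm, as the interface text tells. Its arguments: {"type":"object","properties":{"increments":{"type":"array","items":{"type":"array","items":{"type":"array","items":{"type":"number"}}}},"newtons":{"type":"number"}},"required":["increments"]}

```bash
mkdir -p pics; cat > h.py <<'E'
import numpy as np, cv2
from cell import manip, optics, workorder
def cam(n):
    c=optics.camera(n)
    return c
def cloud(c):
    h,w=c["range_z"].shape
    u,v=np.meshgrid(np.arange(w),np.arange(h))
    p=cv2.undistortPoints(np.stack([u,v],-1).reshape(-1,1,2).astype(np.float64),np.array(c["mtx"]),np.array(c["distortion"])).reshape(h,w,2)
    z=c["range_z"]
    P=np.stack([p[...,0]*z,p[...,1]*z,z],-1)
    T=np.array(c["cam_to_world"]); W=P@T[:3,:3].T+T[:3,3]
    W[z==0]=np.nan
    return W
def save(c,n): cv2.imwrite("pics/"+n,c["frame"][...,::-1])
E
python3 - <<'E'
from h import *
print(manip.read_state())
for n in("top","scene"):
    c=cam(n); save(c,n+"1.png"); np.save(n+"1.npy",cloud(c)); print(np.round(c["cam_to_world"],2).tolist(),np.round(c["mtx"]).tolist())
E
```

```text
{'clock': 0.0, 'joints': array([-1.40159205e+00,  3.00453167e-01,  1.52161043e+00,  4.21541537e-06,
        1.32067259e+00, -6.65777826e-02]), 'qd': array([ 0.00052364, -0.0004313 , -0.00041476,  0.0014328 ,  0.00112729,
        0.00037942]), 'effort': array([-3.75242062e-04, -5.31805801e+01, -3.52741671e+01,  7.08246650e-02,
        2.43152253e-02, -5.69279723e-05]), 'eef_pos': array([ 128.48439084, -534.74030693,  404.08361715]), 'eef_rot': array([-3.14045193e+00, -8.01513295e-05,  2.35780972e-01]), 'wrist_force': array([ 0.01933305,  0.15011555, -0.02033308]), 'moment': array([-0.02248168, -0.03828849, -0.07608744]), 'finger_force': 0.0, 'finger_gap': 93.96682602966037}
[[-0.03, -0.99, 0.13, 407.59], [-1.0, 0.03, 0.02, -8.07], [-0.03, -0.13, -0.99, 990.35], [0.0, 0.0, 0.0, 1.0]] [[531.0, 0.0, 323.0], [0.0, 531.0, 235.0], [0.0, 0.0, 1.0]]
[[-0.67, -0.49, 0.56, -76.77], [-0.74, 0.42, -0.52, 551.59], [0.02, -0.76, -0.65, 785.23], [0.0, 0.0, 0.0, 1.0]] [[565.0, 0.0, 316.0], [0.0, 565.0, 239.0], [0.0, 0.0, 1.0]]
```

View pics/top1.png

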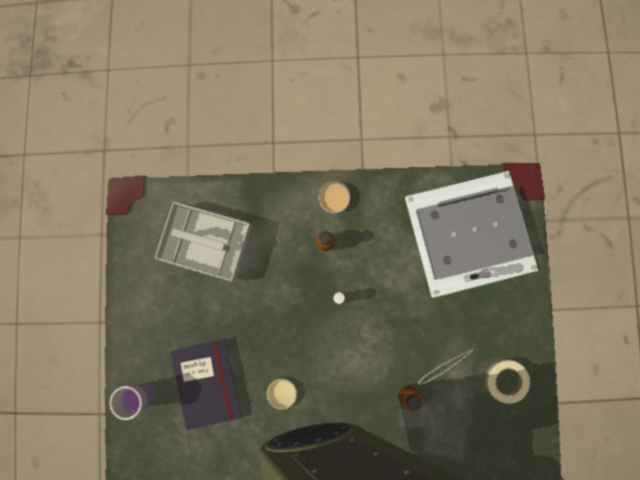

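View pics/scene1.png

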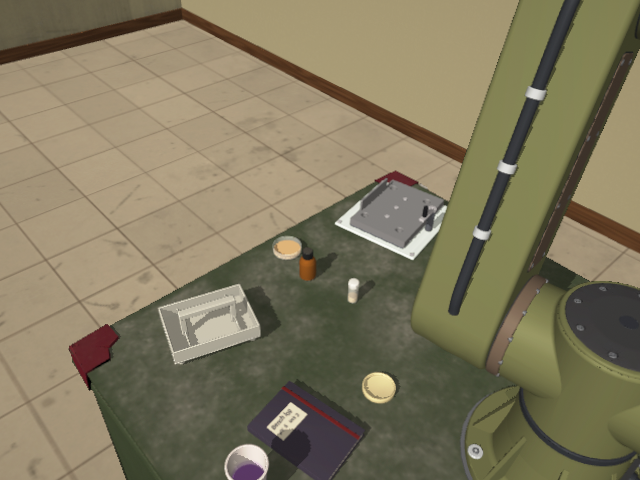

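The top view shows the tray at about (202,241) with its handle at (200,240). The dock is at (472,234) with sockets near (435,215), (500,199), (513,244) and (447,261), and the latch is at (480,275). The scene view agrees. The dish (335,197), bottle (325,240) and vial (339,298) stand between them.

```bash
python3 - <<'E'
from h import *
W=np.load("top1.npy"); im=cv2.imread("pics/top1.png")
def reg(u0,u1,v0,v1,z0,z1):
    S=W[v0:v1,u0:u1].reshape(-1,3); return S[(S[:,2]>z0)&(S[:,2]<z1)]
def rect(S):
    r=cv2.minAreaRect(S[:,:2].astype(np.float32)); return np.round(r[0],1),np.round(r[1],1),round(r[2],2),len(S)
print("bench",np.nanmedian(W[300:340,230:320,2]))
print("rim",rect(reg(145,260,190,290,34,50)))
S=reg(145,260,190,290,54,72);print("bar",rect(S),np.median(S,0))
print("plate",rect(reg(395,550,165,305,3,9)))
print("deck",rect(reg(395,550,165,305,22,30)), np.median(reg(395,550,165,305,22,30)[:,2]))
print("fence",rect(reg(395,550,165,305,46,56)))
S=reg(395,550,165,305,57,68);print("arm",rect(S)); S=reg(395,550,165,305,82,95);print("pin",S.mean(0),len(S),rect(S))
for u,v in [(435,215),(500,199),(513,244),(447,261),(453,235),(475,229),(496,224),(480,275)]: print(u,v,np.round(W[v,u],1))
for n,(a,b,c,d) in dict(bottle=(312,338,228,254),dish=(315,355,178,217),vial=(330,348,288,306)).items():
    S=reg(a,b,c,d,10,100);print(n,np.round(np.median(S,0)),len(S))
E
```

```text
bench -3.284918228404649
rim (array([530.2, 238.8]), array([151.4, 109.2]), 72.26, 593)
bar (array([529.3, 238.6]), array([98.6, 14.5]), 71.98, 424) [528.53005466 237.15377123  69.0455742 ]
plate (array([ 538.7, -265.7]), array([271.8, 247.4]), 88.07, 3314)
deck (array([ 523.9, -262.7]), array([151.3, 185.9]), 12.42, 6583) 25.43283535769308
fence (array([ 536.8, -236.5]), array([101.4, 160.4]), 79.99, 187)
arm (array([ 453.2, -255.7]), array([16.6, 59.2]), 8.77, 199)
pin [ 448.94336633 -240.79400205   88.56069392] 33 (array([ 449.1, -241.1]), array([9.5, 8.8]), 87.1, 33)
435 215 [ 568.  -192.9    9.4]
500 199 [ 594.2 -316.9   11.6]
513 244 [ 508.5 -335.    11.9]
447 261 [ 481.  -209.8   12.5]
453 235 [ 526.9 -220.1   28.7]
475 229 [ 536.8 -261.5   27.7]
496 224 [ 544.7 -300.7   28.3]
480 275 [ 450.9 -255.9   62.5]
bottle [520.  13.  47.] 280
dish [610.  -8.  13.] 80
vial [419.  -9.  47.] 86
```

```bash
cat >> h.py <<'E'
from scipy.spatial.transform import Rotation as Ro
def mv(x,y,z,yaw,rows):
    "total tool-frame increments to a pointing-down pose; prints per-row fractions; x,y,z of the TCP"
    s=manip.read_state(); R=Ro.from_euler('xyz',s["eef_rot"]); G=Ro.from_euler('xyz',[np.pi,0,yaw])
    d=R.inv().apply(np.array([x,y,z])-s["eef_pos"]); w=(R.inv()*G).as_rotvec()
    print("t",round(s["clock"],2),"total mm",np.round(d,1),"rad",np.round(w,4),"| per row w",np.round(w/rows/(np.pi/4),4),"t",np.round(d/rows/40,4),"F",np.round(s["wrist_force"],1))
E
python3 - <<'E'
from h import *
s=manip.read_state(); c=cam("wrist")
R=Ro.from_euler('xyz',s["eef_rot"]).as_matrix(); T=np.array(c["cam_to_world"])
print(np.round(R.T@(T[:3,3]-s["eef_pos"]),1), np.round(R.T@T[:3,:3],3).tolist())
mv(520,-275,404.6,1.78,15)
E
```

```text
[73.6 -0.1 19.8] [[0.001, -0.968, -0.25], [1.0, 0.001, 0.0], [0.0, -0.25, 0.968]]
t 0.15 total mm [ 4.414e+02 -1.611e+02 -2.000e-01] rad [-6.0000e-04 -7.0000e-04 -1.5442e+00] | per row w [-1.000e-04 -1.000e-04 -1.311e-01] t [ 7.356e-01 -2.685e-01 -3.000e-04] F [-0.4 -0.1 -1. ]
```

{"method": "step_arm", "body": {"increments": [[[0, 0, 0, 0.75, -0.275, 0, -1], [0, 0, 0, 0.75, -0.275, 0, -1], [0, 0, 0, 0.75, -0.275, 0, -1], [0, 0, 0, 0.75, -0.275, 0, -1], [0, 0, 0, 0.75, -0.275, 0, -1]]]}}

```text
clock: 0.65
eef_pos: [262.4, -445.4, 404.5]
eef_rot: [-3.141, 0.0, 0.236]
wrist_force: [-0.4, -0.6, 0.0]
finger_gap: 93.9
finger_force: 0.0
```

{"method": "step_arm", "body": {"increments": [[[0, 0, 0, 0.75, -0.275, 0, -1], [0, 0, 0, 0.75, -0.275, 0, -1], [0, 0, 0, 0.75, -0.275, 0, -1], [0, 0, 0, 0.75, -0.275, 0, -1], [0, 0, 0, 0.75, -0.275, 0, -1]]]}}

```text
clock: 1.15
eef_pos: [395.5, -356.8, 404.5]
eef_rot: [-3.141, 0.0, 0.236]
wrist_force: [0.3, -0.5, -0.6]
finger_gap: 94.0
finger_force: 0.0
```

{"method": "step_arm", "body": {"increments": [[[0, 0, 0, 0.75, -0.275, 0, -1], [0, 0, 0, 0.75, -0.275, 0, -1], [0, 0, 0, 0.75, -0.275, 0, -1], [0, 0, 0, 0.75, -0.275, 0, -1], [0, 0, 0, 0.75, -0.275, 0, -1]]]}}

```text
clock: 1.65
eef_pos: [528.5, -268.3, 404.4]
eef_rot: [-3.141, 0.0, 0.236]
wrist_force: [-0.7, -1.2, 0.9]
finger_gap: 93.8
finger_force: 0.0
```

{"method": "step_arm", "body": {"increments": [[[0, 0, 0, 0, 0, 0, -1], [0, 0, 0, 0, 0, 0, -1], [0, 0, 0, 0, 0, 0, -1]]]}}

```text
clock: 1.95
eef_pos: [526.9, -269.7, 404.5]
eef_rot: [-3.141, 0.0, 0.235]
wrist_force: [-0.0, -0.2, 0.0]
finger_gap: 93.8
finger_force: 0.0
```

```bash
python3 - <<'E'
from h import *
c=cam("wrist"); save(c,"w1.png"); W=cloud(c); np.save("w1.npy",W); np.save("w1T.npy",c["cam_to_world"])
np.savez("w1c.npz",K=c["mtx"],D=c["distortion"])
E
```

```text
(no output)
```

View pics/w1.png

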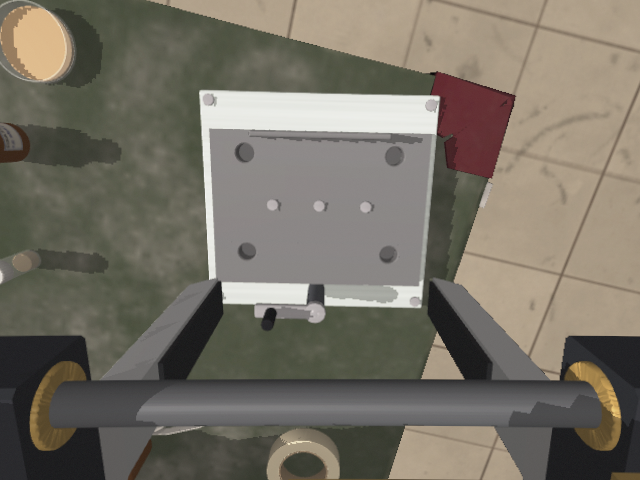

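The wrist view shows the sockets at about (245,153), (394,156), (388,255) and (247,251). The latch post is at (315,305) and its black pin at (268,318), with the fence along the top edge of the frame at row 134.

```bash
cat > sock.py <<'E'
from h import *
def analyse(c,W,seeds,zd=None):
    T=np.array(c["cam_to_world"]); K=np.array(c["mtx"]); D=np.array(c["distortion"])
    def ray(uv,z):
        p=cv2.undistortPoints(np.array(uv,float).reshape(-1,1,2),K,D).reshape(-1,2)
        d=np.c_[p,np.ones(len(p))]@T[:3,:3].T; return T[:3,3]+d*((z-T[2,3])/d[:,2])[:,None]
    u0,u1=min(s[0] for s in seeds),max(s[0] for s in seeds); v0,v1=min(s[1] for s in seeds),max(s[1] for s in seeds)
    A=W[v0+20:v1-20,u0+20:u1-20].reshape(-1,3); zd=np.nanmedian(A[:,2]) if zd is None else zd
    g=cv2.cvtColor(c["frame"],cv2.COLOR_RGB2GRAY); out=[]
    for u,v in seeds:
        r=18; Z=W[v-r:v+r,u-r:u+r,2]; m=(Z<zd-2.5)
        n,l,st,ce=cv2.connectedComponentsWithStats(m.astype(np.uint8)); k=l[r,r] or 1+st[1:,4].argmax()
        vv,uu=np.nonzero(l==k); P=ray(np.c_[uu+u-r,vv+v-r],zd)
        ctr,rad=cv2.minEnclosingCircle(P[:,:2].astype(np.float32)); out.append(ctr); 
        gg=g[v-r:v+r,u-r:u+r]; n,l,st,ce=cv2.connectedComponentsWithStats((gg<np.median(gg)*0.8).astype(np.uint8)); k=1+st[1:,4].argmax()
        vv,uu=np.nonzero(l==k); Q=ray(np.c_[uu+u-r,vv+v-r],zd); cq,rq=cv2.minEnclosingCircle(Q[:,:2].astype(np.float32))
        print("socket",np.round(ctr,1),"r",round(rad,1),"mean",np.round(P.mean(0)[:2],1),"| gray",np.round(cq,1),round(rq,1))
    q=np.array(out); M=np.array([[43,63],[43,-63],[-43,-63],[-43,63]],float)
    A=q-q.mean(0); H=M.T@A; yaw=np.arctan2(H[0,1]-H[1,0],H[0,0]+H[1,1])
    R=np.array([[np.cos(yaw),-np.sin(yaw)],[np.sin(yaw),np.cos(yaw)]])
    print("deck z",zd,"centre",q.mean(0),"yaw",yaw,"resid",np.round(A-M@R.T,1).tolist())
    return ray
if __name__=="__main__":
    W=np.load("w1.npy"); z=np.load("w1c.npz"); c=dict(frame=cv2.imread("pics/w1.png")[...,::-1],mtx=z["K"],distortion=z["D"],cam_to_world=np.load("w1T.npy"))
    ray=analyse(c,W,[(245,153),(394,156),(388,255),(247,251)])
    S=W[280:340,240:340].reshape(-1,3); S=S[(S[:,2]>82)&(S[:,2]<95)]; print("pin",np.round(S.mean(0),1),len(S))
    S=W[280:340,240:340].reshape(-1,3); S=S[(S[:,2]>57)&(S[:,2]<70)]; print("arm",cv2.minAreaRect(S[:,:2].astype(np.float32)),np.median(S[:,2]))
    pl=[(200,91),(440,97),(421,308)]; print("plate corners",np.round(ray(pl,6),1).tolist(),"bench z",np.nanmedian(W[200:240,100:180,2]))
    S=W[120:150,240:430].reshape(-1,3); S=S[(S[:,2]>46)&(S[:,2]<56)]; print("fence",cv2.minAreaRect(S[:,:2].astype(np.float32)),len(S))
E
python3 sock.py; python3 -c "
from h import *
print(manip.read_state()['eef_pos']); mv(529.5,238.6,404.6,1.2557,13)"
```

```text
socket [ 567.8 -190.7] r 7.5 mean [ 567.8 -190.7] | gray [ 567.5 -190. ] 8.1
socket [ 594.4 -313.9] r 7.5 mean [ 594.5 -313.9] | gray [ 594.2 -312.9] 7.9
socket [ 510.7 -331.2] r 7.6 mean [ 510.8 -331.1] | gray [ 510.2 -330.8] 7.8
socket [ 484.3 -208.6] r 7.4 mean [ 484.4 -208.6] | gray [ 483.5 -208.1] 8.0
deck z 26.119540629973898 centre [ 539.27611542 -261.07341003] yaw 0.21078037540825223 resid [[-0.3, -0.2], [-0.1, -0.2], [0.2, 0.5], [0.2, -0.1]]
pin [ 451.  -242.2   88.7] 165
arm ((451.3315734863281, -257.2378234863281), (18.92540740966797, 58.13258361816406), 16.344758987426758) 64.97981828280734
plate corners [[607.0, -141.2, 6.0], [650.1, -340.9, 6.0], [460.3, -381.6, 6.0]] bench z -2.2575499472578713
fence ((596.63427734375, -249.0236358642578), (4.973051071166992, 109.65108489990234), 12.16485595703125) 955
[ 526.81300111 -269.86429698  404.67261003]
t 2.0 total mm [ 1.209e+02 -4.939e+02  1.000e-01] rad [-1.0000e-04  1.0000e-04 -1.0209e+00] | per row w [-0.   0.  -0.1] t [ 2.325e-01 -9.498e-01  1.000e-04] F [0.1 0.5 0.4]
```

{"method": "step_arm", "body": {"increments": [[[0, 0, 0, 0.2325, -0.95, 0, -1], [0, 0, 0, 0.2325, -0.95, 0, -1], [0, 0, 0, 0.2325, -0.95, 0, -1], [0, 0, 0, 0.2325, -0.95, 0, -1], [0, 0, 0, 0.2325, -0.95, 0, -1]]]}}

```text
clock: 2.5
eef_pos: [527.6, -72.9, 404.9]
eef_rot: [3.141, -0.0, 0.234]
wrist_force: [0.0, 0.2, 0.6]
finger_gap: 93.8
finger_force: 0.0
```

{"method": "step_arm", "body": {"increments": [[[0, 0, 0, 0.2325, -0.95, 0, -1], [0, 0, 0, 0.2325, -0.95, 0, -1], [0, 0, 0, 0.2325, -0.95, 0, -1], [0, 0, 0, 0.2325, -0.95, 0, -1], [0, 0, 0, 0.2325, -0.95, 0, -1]]]}}

```text
clock: 3.0
eef_pos: [528.8, 122.7, 405.0]
eef_rot: [3.141, -0.001, 0.234]
wrist_force: [1.2, -0.9, -0.2]
finger_gap: 93.6
finger_force: 0.0
```

{"method": "step_arm", "body": {"increments": [[[0, 0, 0, 0.2325, -0.95, 0, -1], [0, 0, 0, 0.2325, -0.95, 0, -1], [0, 0, 0, 0.2325, -0.95, 0, -1], [0, 0, 0, 0, 0, 0, -1], [0, 0, 0, 0, 0, 0, -1]]]}}

```text
clock: 3.5
eef_pos: [529.6, 239.0, 404.6]
eef_rot: [3.141, 0.0, 0.236]
wrist_force: [-0.2, -0.1, -0.4]
finger_gap: 94.3
finger_force: 0.0
```

```bash
cat > tray.py <<'E'
from h import *
c=cam("wrist"); W=cloud(c); s=manip.read_state(); print(s["eef_pos"],s["eef_rot"])
S=W.reshape(-1,3); near=np.hypot(S[:,0]-530,S[:,1]-239)<110
rz=lambda a,b:cv2.minAreaRect(S[near&(S[:,2]>a)&(S[:,2]<b)][:,:2].astype(np.float32))
print("rim",rz(36,48)); print("bar",rz(58,76),np.median(S[near&(S[:,2]>58)&(S[:,2]<76)][:,2]))
E
python3 tray.py
```

```text
[529.71457921 238.36743856 404.6651172 ] [3.14133834e+00 1.21385138e-04 2.35076778e-01]
rim ((531.5996704101562, 237.57891845703125), (150.33700561523438, 110.8591079711914), 72.14008331298828)
bar ((531.7664794921875, 237.79408264160156), (97.90449523925781, 14.466631889343262), 72.19091796875) 69.90269127472828
```

{"method": "step_arm", "body": {"increments": [[[0, 0, -0.1304, 0, 0, 0, -1], [0, 0, -0.1304, 0, 0, 0, -1], [0, 0, -0.1304, 0, 0, 0, -1], [0, 0, -0.1304, 0, 0, 0, -1], [0, 0, -0.1304, 0, 0, 0, -1]]]}}

```text
clock: 4.05
eef_pos: [529.9, 237.6, 405.0]
eef_rot: [3.141, -0.0, 0.75]
wrist_force: [-0.3, 0.3, 0.3]
finger_gap: 94.2
finger_force: 0.0
```

{"method": "step_arm", "body": {"increments": [[[0, 0, -0.1304, 0, 0, 0, -1], [0, 0, -0.1304, 0, 0, 0, -1], [0, 0, -0.1304, 0, 0, 0, -1], [0, 0, -0.1304, 0, 0, 0, -1], [0, 0, -0.1304, 0, 0, 0, -1]]]}}

```text
clock: 4.55
eef_pos: [529.9, 237.6, 405.0]
eef_rot: [3.141, -0.0, 1.262]
wrist_force: [-0.8, -1.0, -0.3]
finger_gap: 94.0
finger_force: 0.0
```

{"method": "step_arm", "body": {"increments": [[[0, 0, 0, 0, 0, 0, -1], [0, 0, 0, 0, 0, 0, -1]]]}}

```text
clock: 4.75
eef_pos: [529.8, 238.3, 404.8]
eef_rot: [3.141, -0.0, 1.255]
wrist_force: [0.3, -0.1, -0.5]
finger_gap: 93.9
finger_force: 0.0
```

```bash
python3 tray.py; python3 -c "
from h import *
mv(531.3,237.3,244,1.2595,9)"
```

```text
[529.79253036 238.51726707 404.79182407] [ 3.14142634e+00 -6.99626871e-05  1.25596483e+00]
rim ((531.1720581054688, 237.01930236816406), (150.3919677734375, 110.7386245727539), 72.01811981201172)
bar ((531.092041015625, 238.1251678466797), (97.72160339355469, 13.457271575927734), 72.28772735595703) 69.94236299865446
t 4.8 total mm [ -0.7   1.8 160.8] rad [ 0.0002 -0.0001 -0.0035] | per row w [ 0.     -0.     -0.0005] t [-0.0019  0.005   0.4466] F [ 0.3  0.6 -0.1]
```

{"method": "step_arm", "body": {"increments": [[[0, 0, -0.004, -0.02, 0.045, 0.6, -0.1], [0, 0, 0, 0, 0, 0.8, -0.1], [0, 0, 0, 0, 0, 0.8, -0.1], [0, 0, 0, 0, 0, 0.8, -0.1], [0, 0, 0, 0, 0, 0.7, -0.1]]]}}

```text
clock: 5.3
eef_pos: [530.9, 237.6, 255.1]
eef_rot: [-3.141, 0.0, 1.26]
wrist_force: [0.0, -0.3, 0.1]
finger_gap: 57.2
finger_force: 0.0
```

{"method": "step_arm", "body": {"increments": [[[0, 0, 0, 0, 0, 0.2, -0.1], [0, 0, 0, 0, 0, 0.07, -0.1], [0, 0, 0, 0, 0, 0, -0.1], [0, 0, 0, 0, 0, 0, -0.1]]]}}

```text
clock: 5.7
eef_pos: [531.4, 238.1, 247.3]
eef_rot: [3.14, -0.001, 1.263]
wrist_force: [-0.1, 0.6, -0.3]
finger_gap: 51.7
finger_force: 0.0
```

{"method": "step_arm", "body": {"newtons": 35, "increments": [[[0, 0, 0, 0, 0, 0, 1], [0, 0, 0, 0, 0, 0, 1], [0, 0, 0, 0, 0, 0, 1], [0, 0, 0, 0, 0, 0, 1], [0, 0, 0, 0, 0, 0, 1]]]}}

```text
clock: 6.2
eef_pos: [531.1, 238.1, 245.9]
eef_rot: [3.142, -0.0, 1.263]
wrist_force: [0.3, 0.2, -0.1]
finger_gap: 15.3
finger_force: 0.0
```

{"method": "step_arm", "body": {"increments": [[[0, 0, 0, 0, 0, 0, 1], [0, 0, 0, 0, 0, 0, 1], [0, 0, 0, 0, 0, 0, 1], [0, 0, 0, 0, 0, 0, 1], [0, 0, 0, 0, 0, 0, 1]]]}}

```text
clock: 6.7
eef_pos: [531.1, 238.1, 245.8]
eef_rot: [-3.141, 0.0, 1.263]
wrist_force: [-1.2, 0.5, 0.1]
finger_gap: 13.7
finger_force: 35.0
```

{"method": "step_arm", "body": {"newtons": 45, "increments": [[[0, 0, 0, 0, 0, -0.2, 1], [0, 0, 0, 0, 0, -0.5, 1], [0, 0, 0, 0, 0, -0.7, 1], [0, 0, 0, 0, 0, -0.7, 1], [0, 0, 0, 0, 0, -0.7, 1]]]}}

```text
clock: 7.2
eef_pos: [530.9, 237.9, 359.2]
eef_rot: [-3.141, 0.0, 1.263]
wrist_force: [0.1, 1.0, -3.6]
finger_gap: 13.5
finger_force: 45.0
```

{"method": "step_arm", "body": {"increments": [[[0, 0, -0.06, 0, 0, -0.6, 1], [0, 0, -0.12, 0, 0, -0.2, 1], [0, 0, -0.12, 0, 0, 0, 1], [0, 0, -0.12, 0, 0, 0, 1], [0, 0, -0.12, 0, 0, 0, 1]]]}}

```text
clock: 7.7
eef_pos: [531.0, 237.9, 390.0]
eef_rot: [-3.141, 0.0, 1.691]
wrist_force: [0.1, 0.4, -3.2]
finger_gap: 13.2
finger_force: 45.0
```

{"method": "step_arm", "body": {"increments": [[[0, 0, -0.12, 0, 0, 0, 1], [0, 0, 0, 0, 0, 0, 1], [0, 0, 0, 0, 0, 0, 1]]]}}

```text
clock: 8.0
eef_pos: [531.1, 238.0, 389.9]
eef_rot: [-3.141, 0.0, 1.779]
wrist_force: [0.5, -0.5, -4.6]
finger_gap: 13.8
finger_force: 45.0
```

```bash
python3 -c "
from h import *
mv(539.3,-261.1,386,1.7816,18)"
```

```text
t 8.0 total mm [-490.1  -94.9    4. ] rad [-0.0001  0.     -0.003 ] | per row w [-0.      0.     -0.0002] t [-0.6806 -0.1318  0.0055] F [ 0.5 -0.5 -4.6]
```

{"method": "step_arm", "body": {"increments": [[[0, 0, 0, -0.3, -0.06, 0, 1], [0, 0, 0, -0.5, -0.1, 0, 1], [0, 0, 0, -0.7, -0.135, 0, 1], [0, 0, 0, -0.8, -0.155, 0, 1], [0, 0, 0, -0.8, -0.155, 0, 1]]]}}

```text
clock: 8.5
eef_pos: [533.1, 109.9, 389.9]
eef_rot: [-3.142, 0.0, 1.78]
wrist_force: [0.1, 0.8, -4.3]
finger_gap: 13.6
finger_force: 45.0
```

{"method": "step_arm", "body": {"increments": [[[0, 0, 0, -0.8, -0.155, 0, 1], [0, 0, 0, -0.8, -0.155, 0, 1], [0, 0, 0, -0.8, -0.155, 0, 1], [0, 0, 0, -0.8, -0.155, 0, 1], [0, 0, 0, -0.8, -0.155, 0, 1]]]}}

```text
clock: 9.0
eef_pos: [536.0, -53.2, 390.0]
eef_rot: [3.142, 0.0, 1.779]
wrist_force: [-0.1, -0.1, -3.3]
finger_gap: 13.3
finger_force: 45.0
```

{"method": "step_arm", "body": {"increments": [[[0, 0, 0, -0.8, -0.155, 0, 1], [0, 0, 0, -0.8, -0.155, 0, 1], [0, 0, 0, -0.8, -0.155, 0, 1], [0, 0, 0, -0.8, -0.155, 0, 1], [0, 0, 0, -0.8, -0.155, 0, 1]]]}}

```text
clock: 9.5
eef_pos: [538.9, -216.1, 390.0]
eef_rot: [-3.142, 0.0, 1.779]
wrist_force: [-0.4, 0.7, -4.1]
finger_gap: 13.4
finger_force: 45.0
```

{"method": "step_arm", "body": {"increments": [[[0, 0, 0, -0.7, -0.135, 0, 1], [0, 0, 0, -0.45, -0.09, 0, 1], [0, 0, 0, 0, 0, 0, 1], [0, 0, 0, 0, 0, 0, 1], [0, 0, 0, 0, 0, 0, 1]]]}}

```text
clock: 10.0
eef_pos: [540.5, -260.2, 389.9]
eef_rot: [3.142, -0.0, 1.782]
wrist_force: [-0.5, 0.5, -3.9]
finger_gap: 13.2
finger_force: 45.0
```

```bash
python3 - <<'E'
from h import *
mv(539.2,-260.8,276,1.7816,5)
c=cam("wrist"); save(c,"w2.png")
E
```

```text
t 10.0 total mm [ -0.4  -1.4 113.9] rad [ 0.0001 -0.0002  0.0004] | per row w [ 0.     -0.      0.0001] t [-0.0018 -0.0072  0.5697] F [-0.5  0.5 -3.9]
```

View pics/w2.png

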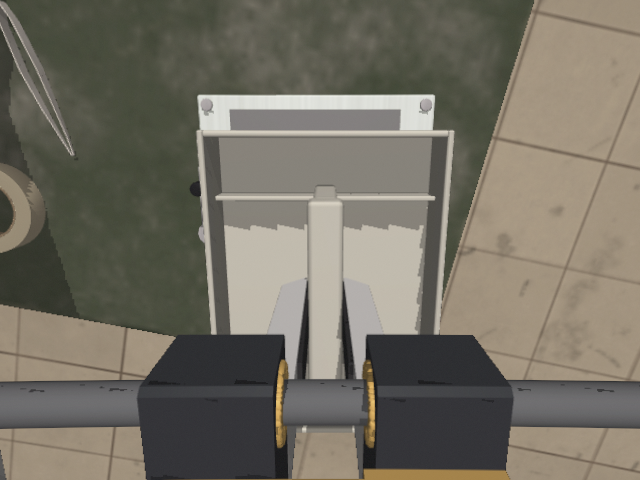

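The tray hangs level in the grip, with its rim spanning (200,133) to (452,133). The dock's left edge and the fence side line up around it. I'll descend next.

{"method": "step_arm", "body": {"increments": [[[0, 0, 0, -0.01, -0.035, 0.5, 1], [0, 0, 0, 0, 0, 0.8, 1], [0, 0, 0, 0, 0, 0.7, 1], [0, 0, 0, 0, 0, 0.4, 1], [0, 0, 0, 0, 0, 0, 1]]]}}

```text
clock: 10.55
eef_pos: [539.0, -260.8, 291.7]
eef_rot: [-3.139, -0.003, 1.782]
wrist_force: [-1.1, -0.7, -3.7]
finger_gap: 13.7
finger_force: 45.0
```

{"method": "step_arm", "body": {"increments": [[[0, 0, 0, 0, 0, 0, 1], [0, 0, 0, 0, 0, 0, 1], [0, 0, 0, 0, 0, 0, 1]]]}}

```text
clock: 10.85
eef_pos: [539.4, -261.6, 295.1]
eef_rot: [3.14, 0.001, 1.782]
wrist_force: [-0.6, 0.2, -3.4]
finger_gap: 13.6
finger_force: 45.0
```

```bash
python3 - <<'E'
from h import *
mv(539.2,-260.8,276,1.7816,1)
E
```

```text
t 10.85 total mm [ 0.9 -0.  19.1] rad [0.0014 0.0013 0.    ] | per row w [0.0018 0.0016 0.0001] t [ 2.140e-02 -1.000e-04  4.774e-01] F [-0.6  0.2 -3.4]
```

{"method": "step_arm", "body": {"increments": [[[0, 0, 0, 0.015, 0, 0.1, 1], [0, 0, 0, 0, 0, 0.1, 1], [0, 0, 0, 0, 0, 0, 1]]]}}

```text
clock: 11.15
eef_pos: [538.9, -261.0, 285.1]
eef_rot: [-3.141, -0.001, 1.781]
wrist_force: [0.4, 0.1, -4.4]
finger_gap: 13.7
finger_force: 45.0
```

```bash
python3 - <<'E'
from h import *
mv(539.2,-260.8,276,1.7816,1)
E
```

```text
t 11.15 total mm [0.2 0.3 9.1] rad [-0.0008 -0.0007 -0.0002] | per row w [-0.001  -0.0009 -0.0002] t [0.0045 0.0078 0.2284] F [ 0.4  0.1 -4.4]
```

{"method": "step_arm", "body": {"increments": [[[0, 0, 0, 0, 0, 0.05, 1], [0, 0, 0, 0, 0, 0.05, 1], [0, 0, 0, 0, 0, 0, 1]]]}}

```text
clock: 11.45
eef_pos: [539.0, -261.1, 281.5]
eef_rot: [-3.141, -0.0, 1.781]
wrist_force: [0.6, 0.1, -3.3]
finger_gap: 13.2
finger_force: 45.0
```

{"method": "step_arm", "body": {"increments": [[[0, 0, 0, 0, 0, 0.05, 1], [0, 0, 0, 0, 0, 0.05, 1], [0, 0, 0, 0, 0, 0, 1]]]}}

```text
clock: 11.75
eef_pos: [539.0, -261.1, 277.5]
eef_rot: [-3.141, -0.0, 1.781]
wrist_force: [0.5, 0.2, -3.6]
finger_gap: 13.5
finger_force: 45.0
```

{"method": "step_arm", "body": {"increments": [[[0, 0, 0, 0, 0, 0.05, 1], [0, 0, 0, 0, 0, 0.05, 1], [0, 0, 0, 0, 0, 0, 1]]]}}

```text
clock: 12.05
eef_pos: [539.0, -261.1, 273.5]
eef_rot: [-3.141, -0.0, 1.781]
wrist_force: [0.3, -0.5, -3.4]
finger_gap: 13.7
finger_force: 45.0
```

{"method": "step_arm", "body": {"increments": [[[0, 0, 0, 0, 0, 0.025, 1], [0, 0, 0, 0, 0, 0, 1]]]}}

```text
clock: 12.25
eef_pos: [539.0, -261.1, 272.7]
eef_rot: [-3.141, -0.0, 1.781]
wrist_force: [-0.6, -0.4, -3.8]
finger_gap: 13.6
finger_force: 45.0
```

{"method": "step_arm", "body": {"increments": [[[0, 0, 0, 0, 0, 0.025, 1], [0, 0, 0, 0, 0, 0, 1]]]}}

```text
clock: 12.45
eef_pos: [539.0, -261.1, 271.7]
eef_rot: [-3.142, -0.0, 1.781]
wrist_force: [0.4, -0.2, -3.8]
finger_gap: 13.8
finger_force: 45.0
```

{"method": "step_arm", "body": {"increments": [[[0, 0, 0, 0, 0, 0.025, 1], [0, 0, 0, 0, 0, 0, 1]]]}}

```text
clock: 12.65
eef_pos: [539.0, -261.1, 270.7]
eef_rot: [-3.141, -0.0, 1.781]
wrist_force: [0.7, -0.0, -3.5]
finger_gap: 13.5
finger_force: 45.0
```

{"method": "step_arm", "body": {"increments": [[[0, 0, 0, 0, 0, 0.02, 1], [0, 0, 0, 0, 0, 0, 1]]]}}

```text
clock: 12.85
eef_pos: [539.0, -261.1, 269.9]
eef_rot: [-3.141, -0.0, 1.781]
wrist_force: [-0.5, 0.3, -3.9]
finger_gap: 13.1
finger_force: 45.0
```

{"method": "step_arm", "body": {"increments": [[[0, 0, 0, 0, 0, 0.025, 1], [0, 0, 0, 0, 0, 0.025, 1], [0, 0, 0, 0, 0, 0, 1]]]}}

```text
clock: 13.15
eef_pos: [539.0, -261.1, 267.9]
eef_rot: [-3.141, -0.0, 1.781]
wrist_force: [0.4, 1.1, -3.6]
finger_gap: 13.8
finger_force: 45.0
```

{"method": "step_arm", "body": {"increments": [[[0, 0, 0, 0, 0, 0.025, 1], [0, 0, 0, 0, 0, 0.025, 1], [0, 0, 0, 0, 0, 0, 1]]]}}

```text
clock: 13.45
eef_pos: [539.0, -261.1, 265.8]
eef_rot: [-3.141, -0.0, 1.781]
wrist_force: [-0.1, -0.5, -3.5]
finger_gap: 13.7
finger_force: 45.0
```

Six millimetres below deck level with no contact force, so the lugs are in the sockets. I'll continue down to about 259.8.

{"method": "step_arm", "body": {"increments": [[[0, 0, 0, 0, 0, 0.025, 1], [0, 0, 0, 0, 0, 0.025, 1], [0, 0, 0, 0, 0, 0, 1]]]}}

```text
clock: 13.75
eef_pos: [539.0, -261.1, 263.9]
eef_rot: [-3.141, -0.0, 1.781]
wrist_force: [-0.7, 0.1, -3.7]
finger_gap: 13.5
finger_force: 45.0
```

{"method": "step_arm", "body": {"increments": [[[0, 0, 0, 0, 0, 0.025, 1], [0, 0, 0, 0, 0, 0.025, 1], [0, 0, 0, 0, 0, 0, 1]]]}}

```text
clock: 14.05
eef_pos: [539.1, -261.1, 261.9]
eef_rot: [-3.141, -0.0, 1.781]
wrist_force: [-0.2, -0.4, -3.7]
finger_gap: 13.3
finger_force: 45.0
```

{"method": "step_arm", "body": {"increments": [[[0, 0, 0, 0, 0, 0.015, 1], [0, 0, 0, 0, 0, 0.01, 1], [0, 0, 0, 0, 0, 0, 1]]]}}

```text
clock: 14.35
eef_pos: [539.0, -261.1, 261.0]
eef_rot: [-3.142, -0.0, 1.781]
wrist_force: [0.0, 0.3, -3.8]
finger_gap: 13.2
finger_force: 45.0
```

{"method": "step_arm", "body": {"increments": [[[0, 0, 0, 0, 0, 0.0125, 1], [0, 0, 0, 0, 0, 0, 1]]]}}

```text
clock: 14.55
eef_pos: [539.1, -261.1, 260.5]
eef_rot: [3.142, -0.0, 1.781]
wrist_force: [-0.3, -0.3, -3.3]
finger_gap: 13.5
finger_force: 45.0
```

{"method": "step_arm", "body": {"increments": [[[0, 0, 0, 0, 0, 0.0125, 1], [0, 0, 0, 0, 0, 0, 1]]]}}

```text
clock: 14.75
eef_pos: [539.0, -261.1, 260.0]
eef_rot: [-3.142, -0.0, 1.781]
wrist_force: [-0.8, -0.1, -4.4]
finger_gap: 13.6
finger_force: 45.0
```

{"method": "step_arm", "body": {"increments": [[[0, 0, 0, 0, 0, 0.01, 1], [0, 0, 0, 0, 0, 0, 1]]]}}

```text
clock: 14.95
eef_pos: [539.1, -261.1, 259.8]
eef_rot: [3.142, 0.0, 1.782]
wrist_force: [-1.4, 1.4, -1.0]
finger_gap: 13.2
finger_force: 45.0
```

{"method": "step_arm", "body": {"increments": [[[0, 0, 0, 0, 0, 0.005, 1], [0, 0, 0, 0, 0, 0, 1]]]}}

```text
clock: 15.15
eef_pos: [539.1, -261.1, 259.8]
eef_rot: [3.141, 0.0, 1.781]
wrist_force: [-3.1, 1.5, 3.5]
finger_gap: 13.5
finger_force: 45.0
```

{"method": "step_arm", "body": {"increments": [[[0, 0, 0, 0, 0, 0, 0.2], [0, 0, 0, 0, 0, 0, 0.2], [0, 0, 0, 0, 0, 0, 0.2], [0, 0, 0, 0, 0, 0, 0.2]]]}}

```text
clock: 15.55
eef_pos: [539.1, -261.1, 259.4]
eef_rot: [3.141, 0.0, 1.782]
wrist_force: [0.1, -1.3, 0.4]
finger_gap: 37.3
finger_force: 0.0
```

{"method": "step_arm", "body": {"increments": [[[0, 0, 0, 0, 0, -0.3, 0.2], [0, 0, 0, 0, 0, -0.7, 0.2], [0, 0, 0, 0, 0, -0.8, 0.2], [0, 0, 0, 0, 0, -0.8, 0.2], [0, 0, 0, 0, 0, -0.8, 0.2]]]}}

```text
clock: 16.05
eef_pos: [538.8, -261.0, 397.9]
eef_rot: [3.141, 0.001, 1.781]
wrist_force: [0.8, 0.5, -0.1]
finger_gap: 37.6
finger_force: 0.0
```

```bash
python3 - <<'E'
from h import *
c=cam("top"); save(c,"top2.png"); W=cloud(c); np.save("top2.npy",W)
cv2.imwrite("pics/top2c.png",cv2.resize(c["frame"][150:320,380:560,::-1],None,fx=3,fy=3))
s=manip.read_state();print(s["clock"],s["eef_pos"],s["eef_rot"],s["finger_gap"])
S=W[150:320,380:560].reshape(-1,3)
for a,b in((48,57),(57,68),(70,80),(81,95)):
    P=S[(S[:,2]>a)&(S[:,2]<b)]; 
    if len(P)>3: print(a,b,len(P),cv2.minAreaRect(P[:,:2].astype(np.float32)),np.median(P,0))
E
```

```text
16.1 [ 539.00771443 -261.03307145  403.62079453] [3.13532248 0.00548137 1.78152976] 37.57017805398669
48 57 470 ((538.9773559570312, -247.45327758789062), (114.6171875, 127.3282699584961), 12.07923412322998) [ 581.52286026 -216.47130751   53.43218216]
57 68 74 ((518.22998046875, -248.75392150878906), (143.5555419921875, 118.8541030883789), 11.621335983276367) [ 475.95411106 -229.18526584   61.37332636]
70 80 22 ((533.8491821289062, -241.50631713867188), (14.03472900390625, 59.97654342651367), 12.837332725524902) [ 529.03965385 -235.38075254   77.77608142]
81 95 288 ((535.172119140625, -246.49627685546875), (14.14572811126709, 71.05620574951172), 12.568923950195312) [ 534.60108647 -244.07081985   83.37484959]
```

{"method": "step_arm", "body": {"increments": [[[0, 0, 0, 0.31, -0.684, 0, 0.2], [0, 0, 0, 0.31, -0.684, 0, 0.2], [0, 0, 0, 0.31, -0.684, 0, 0.2], [0, 0, 0.1667, 0, 0, 0, 0.2], [0, 0, 0.1667, 0, 0, 0, 0.2]]]}}

```text
clock: 16.6
eef_pos: [450.3, -241.8, 396.7]
eef_rot: [3.14, 0.001, 1.514]
wrist_force: [-0.6, 0.8, -0.1]
finger_gap: 37.4
finger_force: 0.0
```

{"method": "step_arm", "body": {"increments": [[[0, 0, 0.1667, 0, 0, 0, 0.2], [0, 0, 0.1667, 0, 0, 0, 0.2], [0, 0, 0.1667, 0, 0, 0, 0.2], [0, 0, 0.1667, 0, 0, 0, 0.2]]]}}

```text
clock: 17.0
eef_pos: [450.9, -241.9, 396.2]
eef_rot: [3.141, -0.0, 0.99]
wrist_force: [-0.1, 0.4, -0.6]
finger_gap: 37.8
finger_force: 0.0
```

{"method": "step_arm", "body": {"increments": [[[0, 0, 0, 0, 0, 0, 0.2], [0, 0, 0, 0, 0, 0, 0.2], [0, 0, 0, 0, 0, 0, 0.2]]]}}

```text
clock: 17.3
eef_pos: [451.0, -241.9, 395.7]
eef_rot: [3.141, -0.0, 0.999]
wrist_force: [-0.5, -1.2, 0.2]
finger_gap: 37.3
finger_force: 0.0
```

```bash
python3 - <<'E'
from h import *
c=cam("wrist"); save(c,"w3.png"); W=cloud(c); S=W.reshape(-1,3); S=S[np.hypot(S[:,0]-455,S[:,1]+258)<60]
loc=lambda P:(P[:,:2]-[458.5,-277.4])@np.array([[.9779,-.2092],[.2092,.9779]])
P=S[(S[:,2]>84)&(S[:,2]<95)]; print("pin",cv2.minAreaRect(P[:,:2].astype(np.float32)),len(P),np.median(P[:,2]))
Q=S[(S[:,2]>57)&(S[:,2]<83)]; L=loc(Q); print("arm local range",np.percentile(L,[1,50,99],axis=0),"z",np.percentile(Q[:,2],[5,50,95]))
mv(451,-242.2,328,0.9966,3)
E
```

```text
pin ((449.89691162109375, -241.6094970703125), (9.155195236206055, 9.52147388458252), 17.87286949157715) 165 89.8149741426821
arm local range [[-8.68443514e+00 -6.74938749e+00]
 [ 3.70246356e-03  1.74591760e+01]
 [ 2.97590163e+01  5.07124199e+01]] z [62.83380588 64.95946675 68.83338357]
t 17.35 total mm [-0.3  0.2 67.6] rad [ 0.0002 -0.      0.0017] | per row w [ 0.0001 -0.      0.0007] t [-0.0021  0.0014  0.5634] F [-0.7  0.7 -1.1]
```

View pics/w3.png

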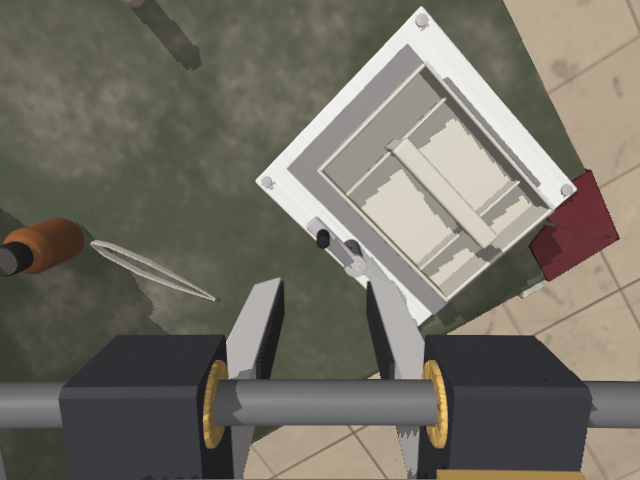

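The tray sits square and level in the frame. The pin is at (322,238), left of the post at (355,262), with no obstruction around it.

{"method": "step_arm", "body": {"increments": [[[0, 0, 0, 0, 0, 0.5, 0.2], [0, 0, 0, 0, 0, 0.8, 0.2], [0, 0, 0, 0, 0, 0.8, 0.2], [0, 0, 0, 0, 0, 0.7, 0.2], [0, 0, 0, 0, 0, 0.35, 0.2]]]}}

```text
clock: 17.85
eef_pos: [450.6, -241.7, 267.2]
eef_rot: [-3.139, 0.0, 0.998]
wrist_force: [-0.4, -0.9, 1.2]
finger_gap: 37.7
finger_force: 0.0
```

{"method": "step_arm", "body": {"newtons": 5, "increments": [[[0, 0, 0, 0, 0, 0, 0.2], [0, 0, 0, 0, 0, 0, 0.7], [0, 0, 0, 0, 0, 0, 0.7], [0, 0, 0, 0, 0, 0, 0.7], [0, 0, 0, 0, 0, 0, 0.7]]]}}

```text
clock: 18.35
eef_pos: [451.1, -241.9, 270.1]
eef_rot: [3.141, -0.0, 0.996]
wrist_force: [0.2, 0.1, -0.2]
finger_gap: 14.6
finger_force: 0.0
```

```bash
python3 - <<'E'
from h import *
mv(450.5,-242,270,0.9966,1)
# arc about the pivot, in tool axes, mm per row, from pin angle 0 to 1.68 rad, 16 rows, constant tool yaw
yd=.2108; yw=manip.read_state()["eef_rot"][2]
a=np.linspace(0,1.68,17); p=36*np.c_[np.cos(np.pi/2+yd-a),np.sin(np.pi/2+yd-a)]; d=np.diff(p,axis=0)
t=np.c_[d@[np.cos(yw),np.sin(yw)],d@[np.sin(yw),-np.cos(yw)]]/40; print(np.round(t,3).tolist()); print("end",p[-1]-p[0])
E
```

```text
t 18.35 total mm [-0.4 -0.5  0.1] rad [ 0.0011 -0.     -0.0006] | per row w [ 0.0014 -0.     -0.0007] t [-0.0089 -0.0113  0.0022] F [ 0.2  0.1 -0.2]
[[0.063, 0.07], [0.056, 0.076], [0.047, 0.082], [0.038, 0.086], [0.029, 0.09], [0.02, 0.092], [0.01, 0.094], [-0.0, 0.094], [-0.01, 0.094], [-0.02, 0.092], [-0.029, 0.09], [-0.039, 0.086], [-0.048, 0.082], [-0.056, 0.076], [-0.063, 0.07], [-0.07, 0.063]]
end [ 43.34708839 -31.55191896]
```

{"method": "step_arm", "body": {"increments": [[[0, 0, 0, 0.063, 0.07, 0, 0.7], [0, 0, 0, 0.056, 0.076, 0, 0.7], [0, 0, 0, 0.047, 0.082, 0, 0.7], [0, 0, 0, 0.038, 0.086, 0, 0.7]]]}}

```text
clock: 18.75
eef_pos: [466.4, -241.7, 269.3]
eef_rot: [-3.141, -0.0, 0.996]
wrist_force: [-1.1, 2.8, 0.0]
finger_gap: 14.2
finger_force: 1.3
```

{"method": "step_arm", "body": {"increments": [[[0, 0, 0, 0.029, 0.09, 0, 0.7], [0, 0, 0, 0.02, 0.092, 0, 0.7], [0, 0, 0, 0.01, 0.094, 0, 0.7], [0, 0, 0, 0, 0.094, 0, 0.7]]]}}

```text
clock: 19.15
eef_pos: [480.0, -248.2, 269.4]
eef_rot: [3.141, 0.0, 0.996]
wrist_force: [-1.3, 1.5, -0.1]
finger_gap: 14.1
finger_force: 0.8
```

{"method": "step_arm", "body": {"increments": [[[0, 0, 0, -0.01, 0.094, 0, 0.7], [0, 0, 0, -0.02, 0.092, 0, 0.7], [0, 0, 0, -0.029, 0.09, 0, 0.7], [0, 0, 0, -0.039, 0.086, 0, 0.7]]]}}

```text
clock: 19.55
eef_pos: [489.9, -259.4, 269.5]
eef_rot: [3.141, 0.0, 0.996]
wrist_force: [-1.0, 1.5, 0.6]
finger_gap: 13.9
finger_force: 0.6
```

{"method": "step_arm", "body": {"increments": [[[0, 0, 0, -0.048, 0.082, 0, 0.7], [0, 0, 0, -0.056, 0.076, 0, 0.7], [0, 0, 0, -0.063, 0.07, 0, 0.7], [0, 0, 0, 0, 0, 0, 0.7]]]}}

```text
clock: 19.95
eef_pos: [493.8, -270.2, 269.5]
eef_rot: [3.141, 0.0, 0.996]
wrist_force: [-0.1, 0.7, -0.7]
finger_gap: 14.2
finger_force: 0.0
```

{"method": "step_arm", "body": {"increments": [[[0, 0, 0, -0.035, 0.032, 0, 0.7], [0, 0, 0, -0.035, 0.032, 0, 0.7], [0, 0, 0, 0, 0, 0, 0.7]]]}}

```text
clock: 20.25
eef_pos: [494.1, -272.9, 269.2]
eef_rot: [-3.139, -0.001, 0.996]
wrist_force: [-4.0, 8.5, 3.8]
finger_gap: 13.9
finger_force: 4.3
```

{"method": "step_arm", "body": {"increments": [[[0, 0, 0, -0.025, 0.022, 0, 0.7], [0, 0, 0, 0, 0, 0, 0.7]]]}}

```text
clock: 20.45
eef_pos: [494.3, -274.0, 269.1]
eef_rot: [-3.138, -0.001, 0.996]
wrist_force: [-5.6, 9.4, 3.7]
finger_gap: 15.4
finger_force: 5.0
```

The latch is on its stop, with about 10 N of resistance. I'll back off, open and lift.

{"method": "step_arm", "body": {"increments": [[[0, 0, 0, 0.03, -0.027, 0, 0.7], [0, 0, 0, 0.01, -0.01, 0, 0.7], [0, 0, 0, 0, 0, 0, 0.2], [0, 0, 0, 0, 0, 0, 0.2], [0, 0, 0, 0, 0, 0, 0.2]]]}}

```text
clock: 20.95
eef_pos: [494.3, -272.7, 269.6]
eef_rot: [3.141, -0.0, 0.996]
wrist_force: [-0.1, 0.9, -0.5]
finger_gap: 35.0
finger_force: 0.0
```

{"method": "step_arm", "body": {"increments": [[[0, 0, 0, 0, 0, -0.4, 0.2], [0, 0, 0, 0, 0, -0.8, 0.2], [0, 0, 0, 0, 0, -0.8, 0.2], [0, 0, 0, 0, 0, -0.8, 0.2], [0, 0, 0, 0, 0, 0, 0.2]]]}}

```text
clock: 21.45
eef_pos: [494.4, -272.7, 385.9]
eef_rot: [3.134, -0.0, 0.996]
wrist_force: [0.4, -0.3, 0.4]
finger_gap: 37.5
finger_force: 0.0
```

```bash
python3 - <<'E'
from h import *
c=cam("wrist"); save(c,"w4.png"); W=cloud(c); S=W.reshape(-1,3); 
loc=(S[:,:2]-[458,-277.2])@np.array([[.9779,-.2092],[.2092,.9779]])
m=np.hypot(loc[:,0],loc[:,1])<55
k=m&(S[:,2]>85)&(S[:,2]<93)&(abs(loc[:,0])<50); P=loc[k]; P=P[np.hypot(P[:,0],P[:,1])<45]; print("pin local",np.median(P,0),"angle",np.pi/2-np.arctan2(*np.median(P,0)[::-1]),len(P))
for n,a,b in(("rim",50,56.5),("bar",81,86)):
    q=(S[:,2]>a)&(S[:,2]<b)&(np.hypot(S[:,0]-539,S[:,1]+261)<100); print(n,cv2.minAreaRect(S[q][:,:2].astype(np.float32)),np.median(S[q],0))
s=manip.read_state();print(s["clock"],s["eef_pos"],s["wrist_force"])
E
```

```text
pin local [35.50572317 -0.10931728] angle 1.5738751808176779 169
rim ((528.241943359375, -264.2265625), (145.26077270507812, 150.7364501953125), 12.155351638793945) [ 582.24085651 -250.06487849   54.79908747]
bar ((518.8815307617188, -266.2420959472656), (57.738929748535156, 98.01102447509766), 12.320516586303711) [ 539.7101879  -259.57465565   83.94048661]
21.5 [ 494.24719113 -272.60721503  383.27146445] [0.15100941 1.11983364 0.32614853]
```

View pics/w4.png

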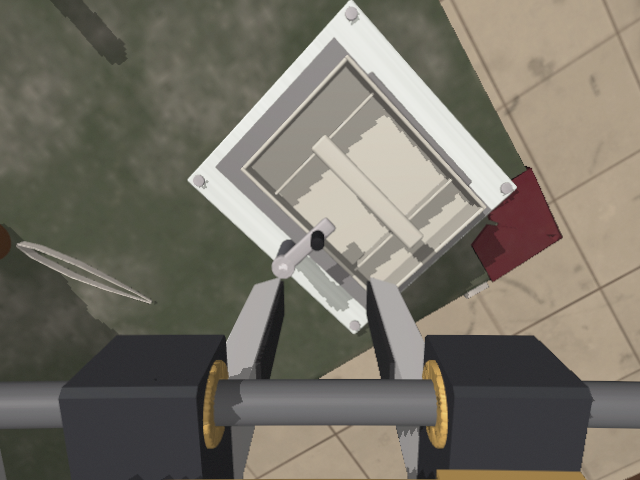

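The latch arm now lies over the near rim, with its pin at (318,240) and an angle of about 1.57–1.6 rad, against its stop. The tray is level: bar top at 84 mm, and rim at 54–55 mm. The arm is clear of everything, so I'm handing in.

```bash
python3 -c "
from h import *
print(workorder.sign_off())"
```

```text
the job is handed in; nothing more can be done
None
```

The tray is fully home and level in the sockets, set down with only a few newtons on contact. The latch is closed over its near rim, the gripper is clear, and the job was handed in at about 21.5 s. No contact with the bottle, dish or vial was felt, but I did not re-measure them at the end.

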